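Close the settling pot and hold the sprung dust gate half open

TASK

The settling pot of the bench dust extraction has just been emptied: put its loose lid back so that it sits down level all round on the pot's rim, lowering it into place rather than dropping it, and let go of it. Then, only once the lid is on, draw the sprung slide gate in the suction duct out by its orange handle to half of its travel, never letting it go nearly wide open, and keep it there; the gate shuts by itself if released, so finish while still holding the handle with the fingers. Leave the stone, the bowl and the tools on the bench where they are.

Things in the scene. Friction and masses are not known exactly. Their poses are not given: they have to be found in the camera images.
- trap: fixed dust-extraction set, placed and turned anew at each start: blue round settling pot, from it a 64 mm duct to its own -y side, 75 mm above the bench, a slide gate (two square flange plates, 110 x 110 mm, top edge 130 mm above the bench, blade 204 mm to -y of the pot's axis) and a bell-mouth hood; hose to +x. Origin under the pot at bench height; the gate draws out along its -x, to the robot
- pot_rim (a point): centre of the pot's open mouth, level with the top edge of its rim, 130 mm above the bench; the pot is 150 mm across outside, 140 mm inside; axes as trap (z up)
- lid: loose aluminium lid of the pot, 0.3 to 0.55 kg: flat disc 164 mm across, 4 mm thick, under it a locating plug 132 mm across and 8 mm deep (4 mm of play all round in the pot), on top a black bar handle. It starts flat on the bench, on its plug, at the left or right front. Origin at the centre of the plug's underside; z up; y along the handle
- lid_seat (a point): centre of the underside of the lid's disc, 8 mm above lid's origin; it comes to pot_rim when the lid is seated
- lid_handle (a point): centre of the lid's bar handle, 61 mm above lid's origin: the bar is 106 mm long along the lid's y axis, 16 mm thick along its x, 18 mm high, with 40 mm free between bar and disc (legs 45 mm either side of the middle)
- gate (a joint): opening of the slide gate in m: 0 shut (its start), 0.060 fully out (stop), half travel 0.030. A spring pulls it shut: about 6 N when shut, 10.5 N at half, 15 N at full travel (150 N/m), and about 1 N of friction. A red pointer on the blade runs over a white ledge: black marks at shut and full, a wide green mark at half
- gate_handle: the gate's handle with its blade: upright orange round grip, 20 mm in diameter, 70 mm tall, from 121 to 191 mm above the bench, on the blade's front end, 60 mm in front of the flange plates when shut. Origin at the grip's lower end; axes as trap. It moves with the blade along trap's -x, one to one with gate
- gate_grip (a point): the place to hold on the orange grip, on its axis, 36 mm above its lower end (157 mm above the bench)
- stone: rough pale limestone block, about 165 x 140 x 165 mm, 11 kg, origin at the centre of its underside; not part of the job
- bowl: empty black rubber mixing bowl, 144 mm across the rim, 62 mm high, origin at the centre of its underside; it and the lid swap sides of the bench from one start to the next; not part of the job
- mallet: turned wooden carver's mallet standing on its head, head 110 mm across, 250 mm tall with the handle pointing up, origin at the centre of its underside; not part of the job
- flat_chisel: steel flat chisel lying on the bench, about 210 mm long along its x axis, 14 mm thick, origin under its middle; not part of the job
- point_chisel: steel point chisel lying on the bench, about 210 mm long along its x axis, 14 mm thick, origin under its middle; not part of the job
- rasp: stone rasp with a wooden handle lying on the bench, 280 mm long along its x axis, 28 mm high, origin under its middle; not part of the job
- brush: dusting brush lying on the bench, about 200 mm long along its x axis, origin on its underside; not part of the job
There are look-alikes about, which are no part of the job. What is meant by the lid is not red, and is the smaller of those in its own colour.

How it is judged (in metres and radians):
On the way, in this order (a step that is already met when the one before it is completed fails the run):
1. the lid sits seated and level on the pot's rim and the robot has let go of it, the gate still shut (z of lid_seat in the frame of pot_rim between -0.003 and 0.003 m and horizontal distance between lid_seat and pot_rim below 0.007 m and angle between lid's own z axis and vertical below 0.035 rad and contact force between lid and the arm below 0.1 N and contact force between lid and the fingers below 0.1 N and linear speed of lid below 0.03 m/s and value of joint gate below 0.008 m), for 0.3 s.
2. the fingers hold the gate by its handle at half travel, the lid still seated (z of lid_seat in the frame of pot_rim between -0.003 and 0.003 m and horizontal distance between lid_seat and pot_rim below 0.007 m and angle between lid's own z axis and vertical below 0.035 rad and contact force between lid and the arm below 0.1 N and contact force between lid and the fingers below 0.1 N and value of joint gate between 0.024 and 0.036 m and contact force between gate_handle and the fingers above 4 N), for 1 s.
At the end, for the whole second after the job is handed in: The lid is seated on the pot (disc underside within 3 mm of the rim's height, within 7 mm of its centre, tilted less than 2 degrees), at rest and not touched by the robot; the gate stands still between 24 and 36 mm of its 60 mm travel, and the fingers still press on its handle with more than 4 N (all of step 2 and linear speed of lid below 0.03 m/s and velocity of joint gate between -0.02 and 0.02 m/s); the arm keeps its last pose, push and grip.
It fails at once if the gate is opened by more than 10 mm while the lid is not on the pot (value of joint gate above 0.01 m and not (z of lid_seat in the frame of pot_rim between -0.005 and 0.005 m and horizontal distance between lid_seat and pot_rim below 0.01 m and angle between lid's own z axis and vertical below 0.06 rad)).
It fails at once if the gate is drawn nearly wide open (beyond 50 mm) (value of joint gate above 0.05 m).
It fails at once if the lid is dropped (falls freely for more than about 8 mm) (linear speed of lid above 0.4 m/s and contact force between lid and anything else below 0.05 N).
It fails at once if the stone, the bowl or a tool is moved by more than 30 mm (distance of any of stone, bowl, mallet, flat_chisel, point_chisel, rasp, brush from where it was at the start of the episode above 0.03 m).
It also fails if it takes over 59 s, if anything falls off the work surface, if the arm or the gripper's body presses on something with over 40 N, if the wrist force passes 120 N, or if a joint passes its speed limit or range.

ROBOT

A 6-joint arm with a two-finger parallel gripper is mounted at the origin on the work surface. World frame = base frame: x ahead of the robot, y to its left, z up, the work surface at z = 0. Lengths are in mm, angles in rad, forces in N, time in s.
With the tool pointing down it reaches from about 325 to 900 mm from the base axis. Payload 6.1 kg.
Tool frame: the origin (TCP) lies at the very end of the fingers, on their centre line; the grasp point (between the pads) lies 19 mm behind it; z points along the fingers, y is the line along which they close (so a half turn about z gives the same grasp; the last joint's range is limited). The gripper opens to 87 mm and grips with 3 to 60 N. Pads are 19 mm wide; open, the fingers measure 117 mm over their backs; the gripper's body (75 mm by 190 mm) begins 51 mm behind the grasp point.
Start: joints at [1.145, 0.22, 1.526, -0, 1.395, -0.126], TCP at [184.579, 597.115, 222.538] pointing down, gripper open.
Joint ranges: [-2.98, 2.98], [-0.91, 2.08], [0.09, 2.57], [-1.24, 4.39], [0.2, 2.65], [-2.68, 2.68]. Speed limits (rad/s): [2.57, 2.57, 3.01, 3.14, 3.14, 3.14].

INTERFACE

Orientations are given as a unit quaternion [x, y, z, w].
In Python, from cell import r gives the robot as it stands.
- The arm moves only by the shell command python3 -m crank 'ROWS' [FORCE]. ROWS is JSON, a list of rows, each an object with "offset": the shift along the tool's x, y, z each as a share of 2 cm, from -1 to 1, a list of three; "angular": the turn, a rotation vector about the tool's x, y, z each as a share of 4 degrees, from -1 to 1, a list of three; "grip": the opening, from 0 (shut) to 1 (fully open). A call has 1 to 12 rows; each row shifts and turns the commanded pose from where the row before left it, along the tool's axes as they then stand; what a row does not reach is not made up. A row lasts 1/12 s, in which the tool goes at most 41.7 mm and 7.16 degrees, less where a joint would pass 70% of its speed; a pose out of reach is approached as far as the arm can. A call with a number of a shift or a turn outside -1 to 1 is refused whole. A call with a gripper value outside its range is refused whole. The fingers move at their own pace and stop on an object; FORCE is the grip in N (left out, the last holds). Time passes only in rows, so rows that do not move let the fingers close. It gives the time, the measured TCP pose, the force, the opening and the grip force at its end, in the units of the state.
- r.sense(): the state, without advancing time (a new reading comes with each control period).
- r.read_camera(name): name is "scene" or "top" or "wrist"; returns a dict with "color" (384x512x3 uint8, red, green, blue), "camera_matrix" (3x3 intrinsics, pixels), "rvec" (rotation vector, rad) and "tvec" (3), from world to camera coordinates, as OpenCV has them. Camera axes: x right, y down, z forward; pixel columns grow to the right and rows downward; lengths in mm; the calibration is good to about 2 mm. The wrist camera is an equidistant fisheye: a pixel r from the principal point sees the ray r / f radians off the axis. A picture is of the moment at which its call begins. There is no depth.
- r.job_done(): hands the job in; it is judged then, once.
The state is a dict: "t": time; "q": joint angles; "joint_vel": joint speeds; "joint_efforts": joint torques, N m; "ee_pos": TCP position; "ee_rot": TCP orientation; "contact_force": force on the tool from outside, world axes, zero at the start; "torque": the same for the moment, N m; "opening": finger opening in mm; "grip_force": force on a finger pad.
Only numpy, scipy, OpenCV 4.12 (cv2) and the standard library are available. Lean on these libraries where they do the work, as an engineer would, in place of code of your own. Each camera call takes 0.05 s, during which the arm holds its last target. There are 200 camera calls.

## Working session

There is one attempt and no reset: what is moved stays moved. The work goes in short steps, Python scripts to look and compute and a shell command to move; the robot and the scene stay as the last step left them, time stands still between calls to the robot, and variables do not carry over. Pictures are saved under pics/ and viewed, at most 13 in all, crops included, and the job is handed in when it is done.

```bash
mkdir -p pics; ls
python3 - <<'E'
from cell import r
import cv2,pickle
d={}
for n in("scene","top"):
    c=r.read_camera(n);d[n]=c
    cv2.imwrite(f"pics/{n}0.png",cv2.resize(c["color"][:,:,::-1],(800,600),interpolation=cv2.INTER_CUBIC))
    print(n,c["camera_matrix"],c["rvec"],c["tvec"])
pickle.dump(d,open("d0.pkl","wb"))
print(r.sense())
E
```

```text
pics
scene [[396.25308335   0.         257.15903592]
 [  0.         396.25308335 190.38416003]
 [  0.           0.           1.        ]] [ 0.88062314  2.42481489 -1.21623679] [ 345.43407555  -86.40786883 1482.52027084]
top [[422.31734601   0.         252.11724768]
 [  0.         422.31734601 193.85140135]
 [  0.           0.           1.        ]] [ 2.13146258 -2.19029073  0.13714083] [  18.03352354  440.4942656  1399.66364227]
{'t': 0.1, 'q': array([ 1.14488135e+00,  2.21158904e-01,  1.52745821e+00, -1.97509593e-05,
        1.39468841e+00, -1.26094182e-01]), 'joint_vel': array([-2.67712616e-04, -2.79414587e-03, -3.44813257e-03, -4.95525503e-04,
       -4.40200702e-05, -1.86736263e-03]), 'joint_efforts': array([ 1.33574991e-03, -4.95947886e+01, -3.88521051e+01,  7.00705103e-02,
        5.14313090e-02, -7.20973549e-05]), 'ee_pos': array([184.37573759, 596.62264897, 221.55980399]), 'ee_rot': array([ 1.49347762e-01,  9.88784361e-01, -8.26666729e-04, -2.24036036e-04]), 'contact_force': array([-0.51650916, -0.44352634, -0.63123332]), 'torque': array([ 0.00057908, -0.01400822,  0.01352233]), 'grip_force': 0.0, 'opening': 86.79423139865348}
```

View pics/top0.png

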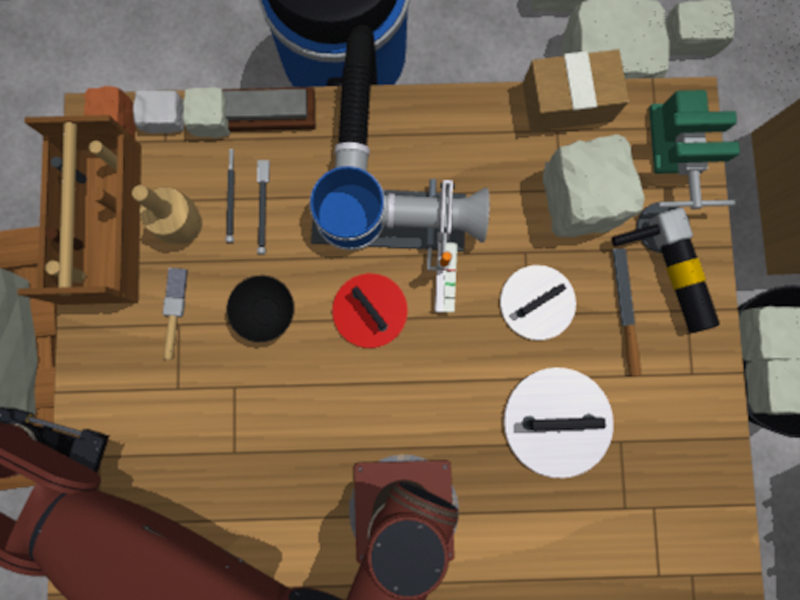

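View pics/scene0.png

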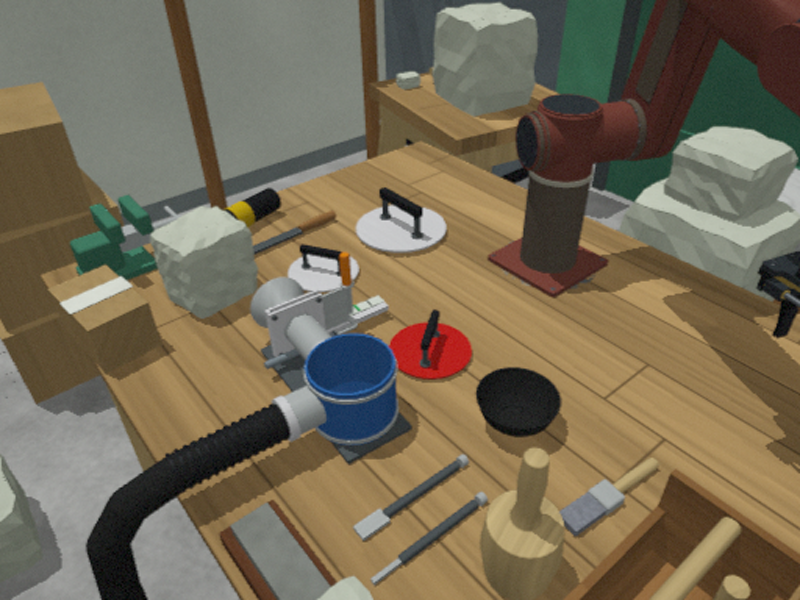

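The top picture shows the lid (small aluminium one) at about (538,302), the pot at (347,204), the orange grip at (446,258), and the red and the large lids as decoys.

```bash
cat > h.py <<'E'
import numpy as np,cv2
def px2w(c,uv,z,fish=False):
    K=np.array(c["camera_matrix"]);R=cv2.Rodrigues(np.array(c["rvec"],float))[0];t=np.array(c["tvec"],float).ravel()
    uv=np.atleast_2d(uv).astype(float)
    n=(uv-K[:2,2])/[K[0,0],K[1,1]]
    if fish:
        th=np.linalg.norm(n,axis=1,keepdims=True);d=np.c_[n/np.maximum(th,1e-9)*np.sin(th),np.cos(th)]
    else: d=np.c_[n,np.ones(len(n))]
    d=d@R; o=-R.T@t
    return o+d*((z-o[2])/d[:,2])[:,None]
def circ(P):
    A=np.c_[2*P[:,:2],np.ones(len(P))];s=np.linalg.lstsq(A,(P[:,:2]**2).sum(1),rcond=None)[0]
    return s[:2],np.sqrt(s[2]+s[0]**2+s[1]**2)
E
python3 - <<'E'
import pickle,numpy as np,cv2
from h import *
c=pickle.load(open("d0.pkl","rb"))["top"];im=c["color"];s=1.5625
m=(im.min(2)>150).astype(np.uint8);m[:, :315]=0;m[:,372:]=0;m[:165]=0;m[225:]=0
cs=cv2.findContours(m,0,cv2.CHAIN_APPROX_NONE)[0];k=max(cs,key=len)[:,0]
h=cv2.convexHull(k)[:,0]
print("lid",circ(px2w(c,h,12)))
b=(im.max(2)<60).astype(np.uint8)*cv2.circle(np.zeros(m.shape,np.uint8),(344,193),22,1,-1)
ys,xs=np.nonzero(b);print(len(xs));P=px2w(c,np.c_[xs,ys],70)[:,:2]
r=cv2.minAreaRect(P.astype(np.float32));print("bar",r)
i=cv2.resize(im[90:210,190:330,::-1],(700,600),interpolation=cv2.INTER_CUBIC);cv2.imwrite("pics/crop1.png",i)
E
```

```text
lid (array([ 437.15140517, -308.06752051]), np.float64(82.10955835101153))
126
bar ((433.30914306640625, -300.1475524902344), (13.47852611541748, 113.61112976074219), 29.945444107055664)
```

View pics/crop1.png

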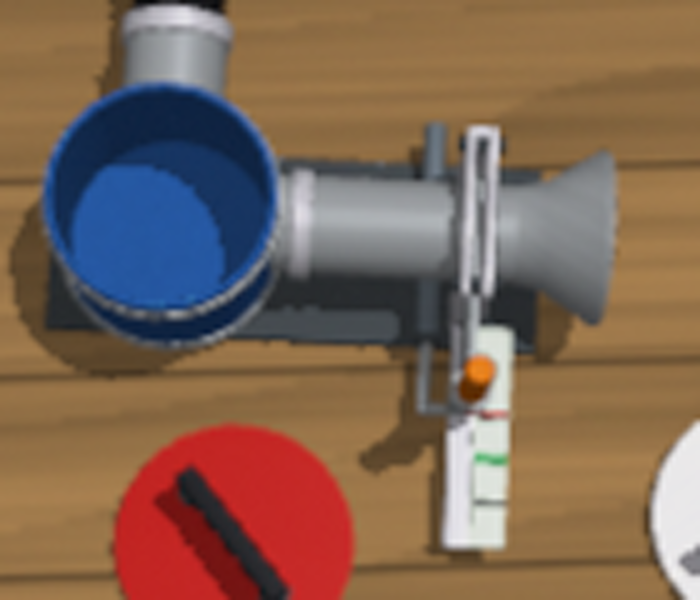

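The crop shows the pot rim from x 43 to 278 and y 82 to 315, the orange grip's top at (481,370), and the red pointer at (493,413) with the green mark at (491,460).

Run:
```python
import pickle,numpy as np,cv2
from h import *
d=pickle.load(open("d0.pkl","rb"));c=d["top"]
f=lambda p:(np.array(p,float)+.5)/5-.5+[190,90]
P=px2w(c,f([(43,195),(278,195),(160,82),(160,315)]),130);print(P.round(1),circ(P))
o=circ(P)[0]
g=px2w(c,f([(481,369)]),191)[0];print("grip",g)
fl=px2w(c,f([(467,127),(499,127),(460,292),(492,295)]),130);print("flange",fl.round(1))
for n in("left","right"):
    a,b=(fl[0],fl[2]) if n=="left" else (fl[1],fl[3]);v=a-b;print(np.degrees(np.arctan2(v[1],v[0])),np.linalg.norm(v))
print("flange centre rel pot",fl.mean(0)[:2]-o, "grip rel",g[:2]-o)
s=d["scene"];im=s["color"]
hsv=cv2.cvtColor(im,cv2.COLOR_RGB2HSV);m=cv2.inRange(hsv,(100,120,40),(125,255,255));cs=max(cv2.findContours(m,0,2)[0],key=len)
# project checks
K=s["camera_matrix"];pr=lambda X:cv2.projectPoints(np.array(X,float),s["rvec"],s["tvec"],K,None)[0][:,0]*1.5625
print("pred scene rim centre, grip top, lid bar", pr([[*o,130],g,[437,-308,70]]).round(0))
a=np.linspace(0,6.28,9)[:-1];print(pr(np.c_[o[0]+75*np.cos(a),o[1]+75*np.sin(a),130+0*a]).round(0).tolist())
```

```text
[[642.5 172.9 130. ]
 [638.5  23.1 130. ]
 [715.1  96.9 130. ]
 [562.5  99.8 130. ]] (array([638.7445424 ,  98.05089234]), np.float64(75.65766580065221))
grip [510.43973051 -96.83540518 191.        ]
flange [[ 680.1  -99.2  130. ]
 [ 679.5 -119.7  130. ]
 [ 572.3  -90.8  130. ]
 [ 569.8 -111.1  130. ]]
-4.436336369042366 108.14180374569807
-4.499610540699421 110.10089636478845
flange centre rel pot [ -13.32017652 -203.25694228] grip rel [-128.30481189 -194.88629752]
pred scene rim centre, grip top, lid bar [[349. 361.]
 [342. 254.]
 [319. 249.]]
[[311.0, 382.0], [341.0, 394.0], [377.0, 386.0], [394.0, 364.0], [385.0, 342.0], [356.0, 332.0], [324.0, 338.0], [305.0, 359.0]]
```

```bash
python3 -m crank '[{"offset":[0,0,0],"angular":[0,0,0.97],"grip":1},{"offset":[0,0,0],"angular":[0,0,0.97],"grip":1},{"offset":[0,0,0],"angular":[0,0,0.97],"grip":1},{"offset":[0,0,0],"angular":[0,0,0.97],"grip":1},{"offset":[0,0,0],"angular":[0,0,0.97],"grip":1},{"offset":[0,0,0],"angular":[0,0,0.97],"grip":1},{"offset":[0,0,0],"angular":[0,0,0.97],"grip":1},{"offset":[0,0,0],"angular":[0,0,0.97],"grip":1},{"offset":[0,0,0],"angular":[0,0,0.97],"grip":1},{"offset":[0,0,0],"angular":[0,0,0.97],"grip":1},{"offset":[0,0,0],"angular":[0,0,0.97],"grip":1}]' 30
python3 -m crank '[{"offset":[-1,-0.07,0],"angular":[0,0,0],"grip":1},{"offset":[-1,-0.07,0],"angular":[0,0,0],"grip":1},{"offset":[-1,-0.07,0],"angular":[0,0,0],"grip":1},{"offset":[-1,-0.07,0],"angular":[0,0,0],"grip":1},{"offset":[-1,-0.07,0],"angular":[0,0,0],"grip":1},{"offset":[-1,-0.07,0],"angular":[0,0,0],"grip":1},{"offset":[-1,-0.07,0],"angular":[0,0,0],"grip":1},{"offset":[-1,-0.07,0],"angular":[0,0,0],"grip":1},{"offset":[-1,-0.07,0],"angular":[0,0,0],"grip":1},{"offset":[-1,-0.07,0],"angular":[0,0,0],"grip":1},{"offset":[-1,-0.07,0],"angular":[0,0,0],"grip":1},{"offset":[-1,-0.07,0],"angular":[0,0,0],"grip":1}]'
python3 -m crank '[{"offset":[-1,-0.07,0],"angular":[0,0,0],"grip":1},{"offset":[-1,-0.07,0],"angular":[0,0,0],"grip":1},{"offset":[-1,-0.07,0],"angular":[0,0,0],"grip":1},{"offset":[-1,-0.07,0],"angular":[0,0,0],"grip":1},{"offset":[-1,-0.07,0],"angular":[0,0,0],"grip":1},{"offset":[-1,-0.07,0],"angular":[0,0,0],"grip":1},{"offset":[-1,-0.07,0],"angular":[0,0,0],"grip":1},{"offset":[-1,-0.07,0],"angular":[0,0,0],"grip":1},{"offset":[-1,-0.07,0],"angular":[0,0,0],"grip":1},{"offset":[-1,-0.07,0],"angular":[0,0,0],"grip":1},{"offset":[-1,-0.07,0],"angular":[0,0,0],"grip":1},{"offset":[-1,-0.07,0],"angular":[0,0,0],"grip":1}]'
```

```text
t: 1.02
ee_pos: [184.4, 596.8, 221.9]
ee_rot: [0.5, 0.866, -0.001, 0.0]
contact_force: [1.3, 0.0, 0.4]
opening: 87.1
grip_force: 0.0
t: 2.02
ee_pos: [290.6, 380.0, 222.1]
ee_rot: [0.499, 0.867, -0.0, -0.0]
contact_force: [0.6, -0.2, 0.1]
opening: 87.0
grip_force: 0.0
t: 3.02
ee_pos: [396.6, 164.1, 222.2]
ee_rot: [0.499, 0.867, -0.0, -0.0]
contact_force: [-0.3, -0.7, -1.3]
opening: 86.8
grip_force: 0.0
```

```bash
python3 -m crank '[{"offset":[-0.975,-0.457,0],"angular":[0,0,0],"grip":1},{"offset":[-0.975,-0.457,0],"angular":[0,0,0],"grip":1},{"offset":[-0.975,-0.457,0],"angular":[0,0,0],"grip":1},{"offset":[-0.975,-0.457,0],"angular":[0,0,0],"grip":1},{"offset":[-0.975,-0.457,0],"angular":[0,0,0],"grip":1},{"offset":[-0.975,-0.457,0],"angular":[0,0,0],"grip":1},{"offset":[-0.975,-0.457,0],"angular":[0,0,0],"grip":1},{"offset":[-0.975,-0.457,0],"angular":[0,0,0],"grip":1},{"offset":[-0.975,-0.457,0],"angular":[0,0,0],"grip":1},{"offset":[-0.975,-0.457,0],"angular":[0,0,0],"grip":1},{"offset":[-0.975,-0.457,0],"angular":[0,0,0],"grip":1}]'
python3 -m crank '[{"offset":[-0.975,-0.457,0],"angular":[0,0,0],"grip":1},{"offset":[-0.975,-0.457,0],"angular":[0,0,0],"grip":1},{"offset":[-0.975,-0.457,0],"angular":[0,0,0],"grip":1},{"offset":[-0.975,-0.457,0],"angular":[0,0,0],"grip":1},{"offset":[-0.975,-0.457,0],"angular":[0,0,0],"grip":1},{"offset":[-0.975,-0.457,0],"angular":[0,0,0],"grip":1},{"offset":[-0.975,-0.457,0],"angular":[0,0,0],"grip":1},{"offset":[-0.975,-0.457,0],"angular":[0,0,0],"grip":1},{"offset":[-0.975,-0.457,0],"angular":[0,0,0],"grip":1},{"offset":[-0.975,-0.457,0],"angular":[0,0,0],"grip":1},{"offset":[-0.975,-0.457,0],"angular":[0,0,0],"grip":1},{"offset":[0,0,0],"angular":[0,0,0],"grip":1}]'
python3 - <<'E'
from cell import r
import cv2,pickle
c=r.read_camera("wrist");pickle.dump(c,open("w1.pkl","wb"))
cv2.imwrite("pics/w1.png",cv2.resize(c["color"][:,:,::-1],(800,600),interpolation=cv2.INTER_CUBIC))
print(c["camera_matrix"],c["rvec"],c["tvec"])
E
```

```text
t: 3.93
ee_pos: [417.0, -71.8, 222.2]
ee_rot: [0.499, 0.867, -0.0, -0.0]
contact_force: [0.1, -0.3, -0.4]
opening: 86.9
grip_force: 0.0
t: 4.93
ee_pos: [437.7, -309.9, 222.0]
ee_rot: [0.5, 0.866, -0.001, 0.0]
contact_force: [-0.6, 0.8, -0.6]
opening: 87.2
grip_force: 0.0
[[297.31863964   0.         250.34056822]
 [  0.         297.31863964 190.59648157]
 [  0.           0.           1.        ]] [-2.78608274 -0.74714924 -0.097208  ] [-224.25462723 -502.54826909  262.76906359]
```

View pics/w1.png

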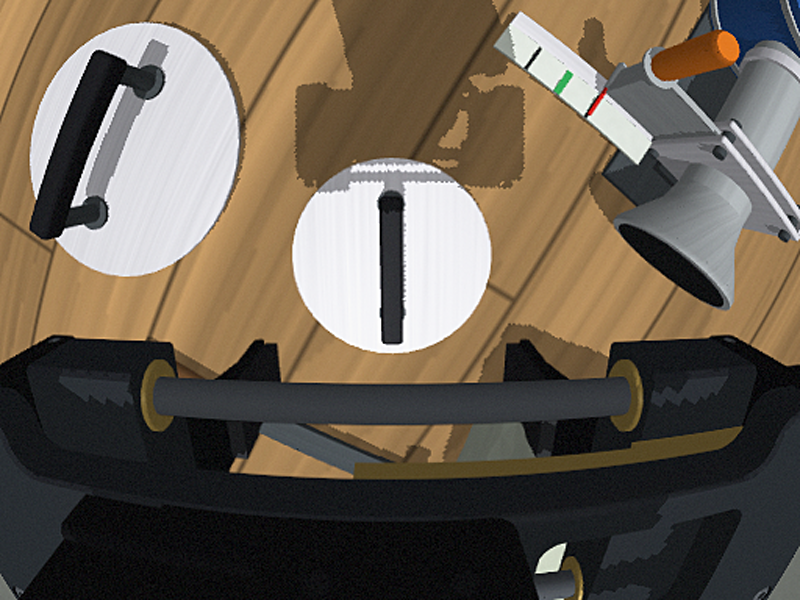

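The lid is in view with its bar from (391,196) to (392,343), vertical in the picture, so the yaw matches; the disc spans x 292 to 491.

Run:
```python
import pickle,numpy as np
from h import *
c=pickle.load(open("w1.pkl","rb"));f=lambda p:(np.array(p,float)+.5)/1.5625-.5
D=px2w(c,f([(292,255),(491,255),(391,157),(391,353),(320,324),(461,325)]),12,True);print(circ(D))
B=px2w(c,f([(391,195),(391.5,344)]),70,True);print(B,B.mean(0),np.linalg.norm(B[0]-B[1]),np.degrees(np.arctan2(*(B[0]-B[1])[1::-1])))
d=pickle.load(open("d0.pkl","rb"))["top"]
p=circ(D)[0]-[437.7,-309.9];p2=B.mean(0)[:2]-[437.7,-309.9]
for q in(p,p2):print("tool off",q@[-.5,.866],q@[.866,.5])
g=px2w(c,f([(728,46)]),191,True);print("grip top",g)
```

```text
(array([ 436.24505855, -307.09111804]), np.float64(82.27857197951882))
[[ 409.00520229 -260.10298824   70.        ]
 [ 462.40115478 -351.86136858   70.        ]] [ 435.70317854 -305.98217841   70.        ] 106.16368543605425 120.1959418758071
tool off 3.1599625017504485 0.1444616835956236
tool off 4.391244227881185 0.22966340600756352
grip top [[509.7440013  -95.34277599 191.        ]]
```

```bash
python3 -m crank '[{"offset":[0.18,0.01,1],"angular":[0,0,0],"grip":1},{"offset":[0,0,1],"angular":[0,0,0],"grip":1},{"offset":[0,0,1],"angular":[0,0,0],"grip":1},{"offset":[0,0,1],"angular":[0,0,0],"grip":1},{"offset":[0,0,1],"angular":[0,0,0],"grip":1},{"offset":[0,0,1],"angular":[0,0,0],"grip":1},{"offset":[0,0,1],"angular":[0,0,0],"grip":1},{"offset":[0,0,1],"angular":[0,0,0],"grip":1},{"offset":[0,0,0.6],"angular":[0,0,0],"grip":1},{"offset":[0,0,0.45],"angular":[0,0,0],"grip":1}]' 40
python3 -m crank '[{"offset":[0,0,0],"angular":[0,0,0],"grip":0},{"offset":[0,0,0],"angular":[0,0,0],"grip":0},{"offset":[0,0,0],"angular":[0,0,0],"grip":0},{"offset":[0,0,0],"angular":[0,0,0],"grip":0},{"offset":[0,0,0],"angular":[0,0,0],"grip":0},{"offset":[0,0,0],"angular":[0,0,0],"grip":0},{"offset":[0,0,0],"angular":[0,0,0],"grip":0},{"offset":[0,0,0],"angular":[0,0,0],"grip":0},{"offset":[0,0,0],"angular":[0,0,0],"grip":0},{"offset":[0,0,0],"angular":[0,0,0],"grip":0},{"offset":[0,0,0],"angular":[0,0,0],"grip":0},{"offset":[0,0,0],"angular":[0,0,0],"grip":0}]' 40
```

```text
t: 5.82
ee_pos: [435.7, -302.0, 39.9]
ee_rot: [0.499, 0.867, 0.0, -0.001]
contact_force: [-0.7, -0.3, 0.6]
opening: 87.0
grip_force: 0.0
t: 6.82
ee_pos: [436.1, -303.7, 41.5]
ee_rot: [0.499, 0.867, -0.0, -0.0]
contact_force: [-0.6, -0.5, -1.2]
opening: 15.4
grip_force: 40.1
```

```bash
python3 -m crank '[{"offset":[0,0,-0.3],"angular":[0,0,0],"grip":0},{"offset":[0,0,-0.7],"angular":[0,0,0],"grip":0},{"offset":[0,0,-1],"angular":[0,0,0],"grip":0},{"offset":[0,0,-1],"angular":[0,0,0],"grip":0},{"offset":[0,0,-1],"angular":[0,0,0],"grip":0},{"offset":[0,0,-1],"angular":[0,0,0],"grip":0},{"offset":[0,0,-1],"angular":[0,0,0],"grip":0},{"offset":[0,0,-1],"angular":[0,0,0],"grip":0},{"offset":[0,0,-1],"angular":[0,0,0],"grip":0},{"offset":[0,0,-1],"angular":[0,0,0],"grip":0},{"offset":[0,0,-1],"angular":[0,0,0],"grip":0},{"offset":[0,0,-1],"angular":[0,0,0],"grip":0}]'
python3 -m crank '[{"offset":[0,0,0],"angular":[0,0,0],"grip":0},{"offset":[0,0,0],"angular":[0,0,0],"grip":0},{"offset":[0,0,0],"angular":[0,0,0],"grip":0}]'
python3 - <<'E'
from cell import r
import cv2,pickle,numpy as np
P=[r.sense()["ee_pos"]]
c=r.read_camera("wrist");pickle.dump(c,open("w2.pkl","wb"));P.append(r.sense()["ee_pos"])
cv2.imwrite("pics/w2.png",cv2.resize(c["color"][:,:,::-1],(800,600),interpolation=cv2.INTER_CUBIC))
print(P)
E
```

```text
t: 7.82
ee_pos: [435.8, -302.8, 261.6]
ee_rot: [0.499, 0.867, 0.0, -0.001]
contact_force: [0.8, -0.9, -4.5]
opening: 15.7
grip_force: 40.0
t: 8.07
ee_pos: [435.8, -302.8, 259.7]
ee_rot: [0.499, 0.867, 0.0, -0.001]
contact_force: [-0.0, 0.2, -4.8]
opening: 15.4
grip_force: 40.0
[array([ 435.77598272, -302.8493272 ,  259.65480996]), array([ 435.57770326, -302.70076146,  259.19120949])]
```

View pics/w2.png

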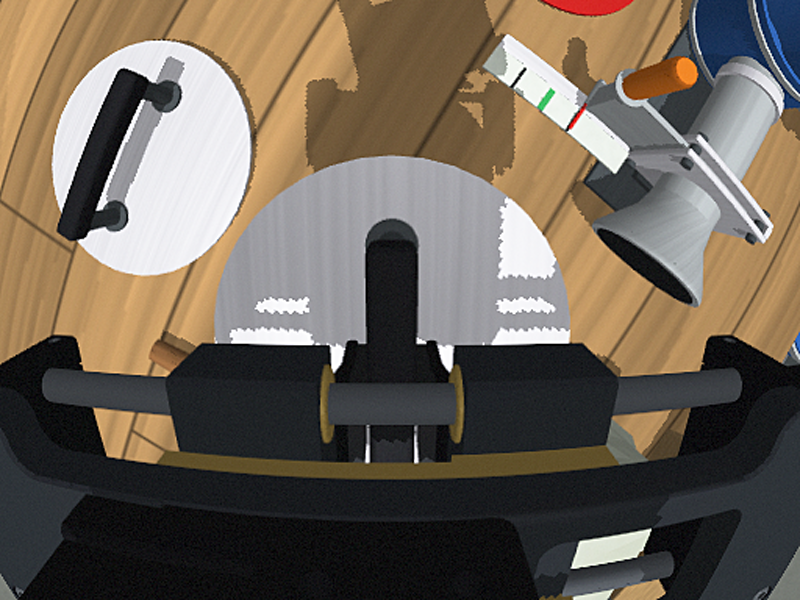

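The held lid hangs level, with the disc's far edge at (393,155) and its sides at x 215 and 571.

Run:
```python
import pickle,numpy as np,cv2
from scipy.optimize import least_squares
from h import *
c=pickle.load(open("w2.pkl","rb"));im=c["color"].astype(int)
# edge pts: scan from outside along rays of the disc for wood->grey (low saturation)
sat=im.max(2)-im.min(2);pts=[]
for x in range(165,340,5):
    col=sat[95:215,x]<30
    k=[i for i in range(len(col)-6) if col[i:i+6].all()]
    if k: pts.append((x,95+k[0]-.5))
pts=np.array(pts)
tcp=np.array([435.7,-302.8])
for z in(229,231):
    P=px2w(c,pts,z,True)[:,:2];q=np.c_[(P-tcp)@[-.5,.866],(P-tcp)@[.866,.5]]
    s=least_squares(lambda v:np.hypot(*(q-v).T)-82,[0,0],loss="soft_l1")
    print(z,"lid centre in tool",s.x,"res",np.std(s.fun),circ(q))
```

```text
229 lid centre in tool [-2.73132245  0.65421864] res 0.22698962629204078 (array([-3.12256435,  0.65539938]), np.float64(82.35942748922899))
231 lid centre in tool [-2.90139156  0.66013565] res 0.22438883573506174 (array([-2.36476176,  0.6544129 ]), np.float64(81.5075700521834))
```

```bash
python3 -m crank '[{"offset":[0.1,0.5,0],"angular":[0,0,0],"grip":0},{"offset":[0.2,1,0],"angular":[0,0,0],"grip":0},{"offset":[0.2,1,0],"angular":[0,0,0],"grip":0},{"offset":[0.2,1,0],"angular":[0,0,0],"grip":0},{"offset":[0.2,1,0],"angular":[0,0,0],"grip":0},{"offset":[0.2,1,0],"angular":[0,0,0],"grip":0},{"offset":[0.2,1,0],"angular":[0,0,0],"grip":0},{"offset":[0.2,1,0],"angular":[0,0,0],"grip":0},{"offset":[0.2,1,0],"angular":[0,0,0],"grip":0},{"offset":[0.2,1,0],"angular":[0,0,0],"grip":0},{"offset":[0.2,1,0],"angular":[0,0,0],"grip":0},{"offset":[0.2,1,0],"angular":[0,0,0],"grip":0}]'
python3 -m crank '[{"offset":[0.2,1,0],"angular":[0,0,0],"grip":0},{"offset":[0.2,1,0],"angular":[0,0,0],"grip":0},{"offset":[0.2,1,0],"angular":[0,0,0],"grip":0},{"offset":[0.2,1,0],"angular":[0,0,0],"grip":0},{"offset":[0.2,1,0],"angular":[0,0,0],"grip":0},{"offset":[0.2,1,0],"angular":[0,0,0],"grip":0},{"offset":[0.1,0.8,0],"angular":[0,0,0],"grip":0},{"offset":[0.1,0.5,0],"angular":[0,0,0],"grip":0},{"offset":[0,0,0],"angular":[0,0,0],"grip":0},{"offset":[0,0,0],"angular":[0,0,0],"grip":0}]'
python3 - <<'E'
from cell import r
import cv2,pickle,numpy as np
c=r.read_camera("wrist");pickle.dump(c,open("w3.pkl","wb"));print(r.sense()["ee_pos"])
cv2.imwrite("pics/w3.png",cv2.resize(c["color"][:,:,::-1],(800,600),interpolation=cv2.INTER_CUBIC))
E
```

```text
t: 9.12
ee_pos: [612.7, -146.5, 259.6]
ee_rot: [0.499, 0.867, -0.0, -0.001]
contact_force: [0.8, -0.4, -5.1]
opening: 15.5
grip_force: 40.0
t: 9.95
ee_pos: [724.0, -50.2, 259.9]
ee_rot: [0.499, 0.867, -0.001, -0.001]
contact_force: [0.1, -1.0, -6.0]
opening: 15.2
grip_force: 40.0
[723.77899868 -50.91055881 260.43426084]
```

View pics/w3.png

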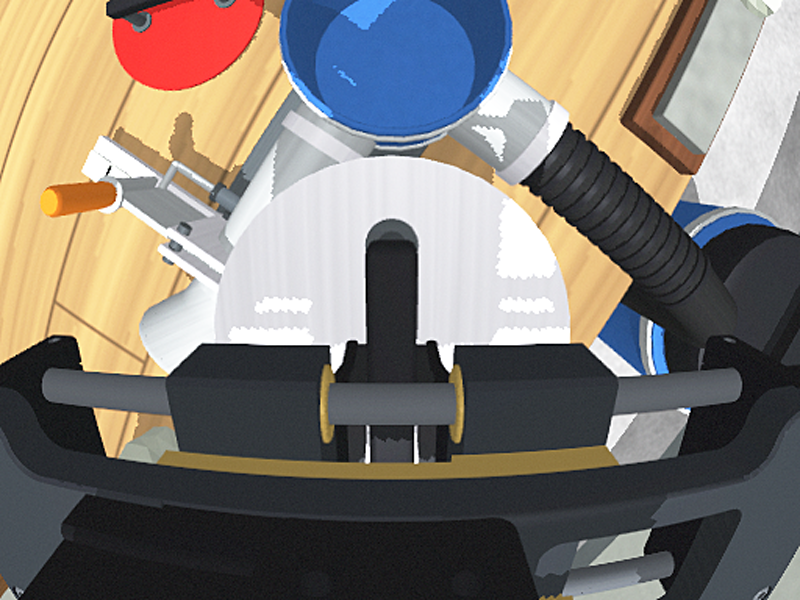

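The rim shows sides at x=281 and 513 (y≈35) and its near edge at (397,137).

Run:
```python
import pickle,numpy as np,cv2
from scipy.optimize import least_squares
from h import *
c=pickle.load(open("w3.pkl","rb"))
f=lambda p:(np.array(p,float)+.5)/1.5625-.5
P=px2w(c,f([(281,35),(513,35),(397,137)]),130,True)[:,:2]
s=least_squares(lambda v:np.hypot(*(P-v).T)-75,[639,98]);print("rim",s.x,s.fun,circ(P))
tcp=np.array([723.9,-50.5])
for o in(s.x,np.array([638.7,98.05])):
    d=o-tcp;print("needed lid-centre pos in tool",d@[-.5,.866],d@[.866,.5])
i=cv2.resize(c["color"][0:100,160:350,::-1],(800,421),interpolation=cv2.INTER_CUBIC)
R=cv2.Rodrigues(c["rvec"])[0];t=np.ravel(c["tvec"]);a=np.linspace(0,2*np.pi,120);K=c["camera_matrix"]
X=np.c_[s.x[0]+75*np.cos(a),s.x[1]+75*np.sin(a),130+0*a]@R.T+t
th=np.arctan2(np.hypot(X[:,0],X[:,1]),X[:,2]);uv=X[:,:2]/np.hypot(X[:,0],X[:,1])[:,None]*th[:,None]*K[0,0]+K[:2,2]
for u,v in uv:cv2.circle(i,(int((u+.5-160)*800/190-.5),int((v+.5)*4.21-.5)),1,(0,255,255),-1)
cv2.imwrite("pics/w3c.png",i)
```

```text
rim [641.58298022  98.96386415] [-0.77167886 -0.77107714  0.09193578] (array([642.04521237,  98.17756399]), np.float64(74.17985747351113))
needed lid-centre pos in tool 170.5942162429942 3.445392949779915
needed lid-centre pos in tool 171.24429999999998 0.49180000000006885
```

View pics/w3c.png

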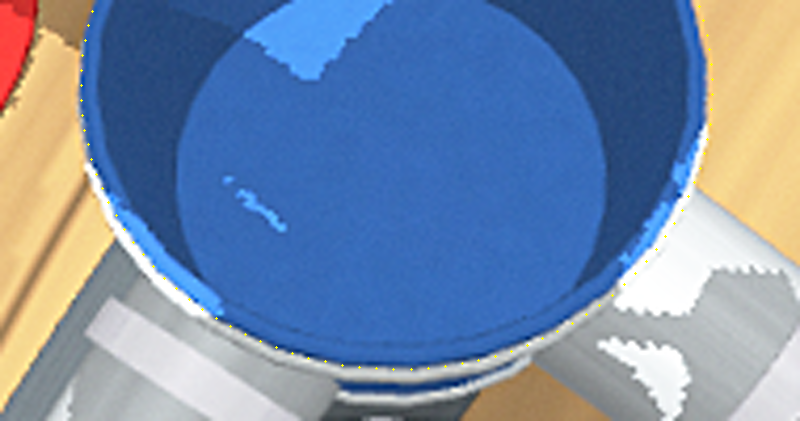

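The overlay fits the rim. Move over the pot and down to about 15 mm above seating.

```bash
python3 -m crank '[{"offset":[0.4,0,0],"angular":[0,0,0],"grip":0},{"offset":[1,0,0],"angular":[0,0,0],"grip":0},{"offset":[1,0,0],"angular":[0,0,0],"grip":0},{"offset":[1,0,0],"angular":[0,0,0],"grip":0},{"offset":[1,0,0],"angular":[0,0,0],"grip":0},{"offset":[1,0,0],"angular":[0,0,0],"grip":0},{"offset":[1,0,0],"angular":[0,0,0],"grip":0},{"offset":[1,0,0],"angular":[0,0,0],"grip":0},{"offset":[0.8,0,0],"angular":[0,0,0],"grip":0},{"offset":[0.48,0.12,0],"angular":[0,0,0],"grip":0},{"offset":[0,0,0.4],"angular":[0,0,0],"grip":0},{"offset":[0,0,0.8],"angular":[0,0,0],"grip":0}]'
python3 -m crank '[{"offset":[0,0,0.8],"angular":[0,0,0],"grip":0},{"offset":[0,0,0.8],"angular":[0,0,0],"grip":0},{"offset":[0,0,0.6],"angular":[0,0,0],"grip":0},{"offset":[0,0,0.5],"angular":[0,0,0],"grip":0},{"offset":[0,0,0.2],"angular":[0,0,0],"grip":0},{"offset":[0,0,0],"angular":[0,0,0],"grip":0},{"offset":[0,0,0],"angular":[0,0,0],"grip":0},{"offset":[0,0,0],"angular":[0,0,0],"grip":0}]'
python3 - <<'E'
from cell import r
import cv2,pickle,numpy as np
from h import *
from scipy.optimize import least_squares
print(r.sense()["ee_pos"])
c=r.read_camera("wrist");pickle.dump(c,open("w4.pkl","wb"))
t=r.read_camera("scene");pickle.dump(t,open("s4.pkl","wb"))
a=cv2.resize(t["color"][180:300,170:280,::-1],(550,600),interpolation=cv2.INTER_CUBIC)
cv2.imwrite("pics/s4.png",a)
E
```

```text
t: 11.0
ee_pos: [641.0, 100.6, 240.1]
ee_rot: [0.499, 0.867, 0.001, 0.003]
contact_force: [0.5, -0.2, -4.8]
opening: 15.6
grip_force: 40.0
t: 11.67
ee_pos: [640.2, 100.5, 180.8]
ee_rot: [0.499, 0.867, 0.001, 0.001]
contact_force: [-0.2, 0.3, -5.1]
opening: 15.6
grip_force: 40.0
[640.21914092 100.47663673 180.83567165]
```

View pics/s4.png

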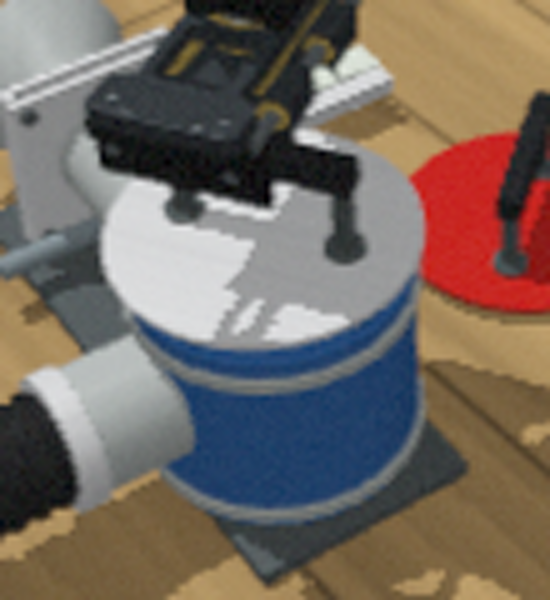

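The lid hangs centred above the pot. Lower slowly.

```bash
python3 -m crank '[{"offset":[0,0,0.15],"angular":[0,0,0],"grip":0},{"offset":[0,0,0.15],"angular":[0,0,0],"grip":0},{"offset":[0,0,0.15],"angular":[0,0,0],"grip":0},{"offset":[0,0,0.12],"angular":[0,0,0],"grip":0},{"offset":[0,0,0.08],"angular":[0,0,0],"grip":0},{"offset":[0,0,0],"angular":[0,0,0],"grip":0},{"offset":[0,0,0],"angular":[0,0,0],"grip":0}]'
python3 -m crank '[{"offset":[0,0,0.05],"angular":[0,0,0],"grip":0},{"offset":[0,0,0.05],"angular":[0,0,0],"grip":0},{"offset":[0,0,0],"angular":[0,0,0],"grip":0},{"offset":[0,0,0],"angular":[0,0,0],"grip":0}]'
```

```text
t: 12.35
ee_pos: [639.2, 100.5, 166.3]
ee_rot: [0.499, 0.867, -0.0, -0.0]
contact_force: [0.2, -0.3, -5.5]
opening: 15.3
grip_force: 40.0
t: 12.68
ee_pos: [639.3, 100.5, 164.5]
ee_rot: [0.499, 0.867, -0.0, -0.0]
contact_force: [0.5, -0.1, -4.7]
opening: 15.7
grip_force: 40.0
```

```bash
python3 -m crank '[{"offset":[0,0,0.05],"angular":[0,0,0],"grip":0},{"offset":[0,0,0],"angular":[0,0,0],"grip":0},{"offset":[0,0,0],"angular":[0,0,0],"grip":0}]'
python3 -m crank '[{"offset":[0,0,0.05],"angular":[0,0,0],"grip":0},{"offset":[0,0,0],"angular":[0,0,0],"grip":0},{"offset":[0,0,0],"angular":[0,0,0],"grip":0}]'
```

```text
t: 12.93
ee_pos: [639.4, 100.5, 163.6]
ee_rot: [0.499, 0.867, 0.0, 0.0]
contact_force: [-0.3, 0.2, -5.1]
opening: 15.6
grip_force: 40.0
t: 13.18
ee_pos: [639.5, 100.5, 163.5]
ee_rot: [0.499, 0.867, 0.0, 0.0]
contact_force: [-3.3, -0.5, 2.7]
opening: 15.2
grip_force: 40.0
```

Contact at exactly the expected height. Release and check.

```bash
python3 -m crank '[{"offset":[0,0,0],"angular":[0,0,0],"grip":0.3},{"offset":[0,0,0],"angular":[0,0,0],"grip":0.5},{"offset":[0,0,0],"angular":[0,0,0],"grip":0.7},{"offset":[0,0,0],"angular":[0,0,0],"grip":0.7},{"offset":[0,0,0],"angular":[0,0,0],"grip":0.7},{"offset":[0,0,-0.3],"angular":[0,0,0],"grip":0.7},{"offset":[0,0,-0.7],"angular":[0,0,0],"grip":0.7},{"offset":[0,0,-1],"angular":[0,0,0],"grip":0.7},{"offset":[0,0,-1],"angular":[0,0,0],"grip":0.7},{"offset":[0,0,-1],"angular":[0,0,0],"grip":0.7},{"offset":[0,0,-0.6],"angular":[0,0,0],"grip":0.7}]'
python3 -m crank '[{"offset":[-1,0,0],"angular":[0,0,0],"grip":0.7},{"offset":[-1,0,0],"angular":[0,0,0],"grip":0.7},{"offset":[-1,0,0],"angular":[0,0,0],"grip":0.7},{"offset":[-1,0,0],"angular":[0,0,0],"grip":0.7},{"offset":[-1,0,0],"angular":[0,0,0],"grip":0.7},{"offset":[-1,0,0],"angular":[0,0,0],"grip":0.7},{"offset":[-1,0,0],"angular":[0,0,0],"grip":0.7},{"offset":[-0.5,0,0],"angular":[0,0,0],"grip":0.7}]'
python3 - <<'E'
from cell import r
import cv2,pickle,numpy as np
print(r.sense()["ee_pos"])
c=r.read_camera("wrist");pickle.dump(c,open("w5.pkl","wb"))
t=r.read_camera("scene");pickle.dump(t,open("s5.pkl","wb"))
a=cv2.resize(t["color"][180:300,160:280,::-1],(500,500),interpolation=cv2.INTER_CUBIC)
b=cv2.resize(c["color"][40:340,100:280,::-1],(300,500),interpolation=cv2.INTER_AREA)
cv2.imwrite("pics/s5.png",np.hstack([a,b]))
E
```

```text
t: 14.1
ee_pos: [640.6, 100.6, 259.0]
ee_rot: [0.499, 0.867, 0.001, 0.002]
contact_force: [-0.1, -0.1, 0.9]
opening: 60.7
grip_force: 0.0
t: 14.77
ee_pos: [715.5, -31.5, 255.0]
ee_rot: [0.5, 0.866, -0.0, 0.001]
contact_force: [1.0, 0.1, -0.7]
opening: 60.7
grip_force: 0.0
[715.52879148 -31.45799161 255.03397453]
```

View pics/s5.png

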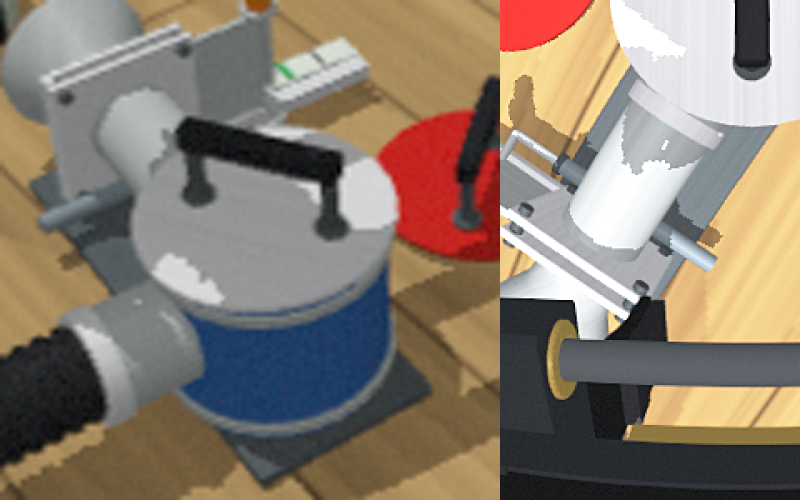

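The lid sits flush on the rim and is free. Now over to the grip, turning so that the fingers close along the draw direction.

```bash
python3 -m crank '[{"offset":[0.213,-0.955,0],"angular":[0,0,0],"grip":0.8},{"offset":[0.213,-0.955,0],"angular":[0,0,0],"grip":0.8},{"offset":[0.213,-0.955,0],"angular":[0,0,0],"grip":0.8},{"offset":[0.213,-0.955,0],"angular":[0,0,0],"grip":0.8},{"offset":[0.213,-0.955,0],"angular":[0,0,0],"grip":0.8},{"offset":[0.213,-0.955,0],"angular":[0,0,0],"grip":0.8},{"offset":[0.213,-0.955,0],"angular":[0,0,0],"grip":0.8},{"offset":[0.213,-0.955,0],"angular":[0,0,0],"grip":0.8},{"offset":[0.213,-0.955,0],"angular":[0,0,0],"grip":0.8},{"offset":[0.213,-0.955,0],"angular":[0,0,0],"grip":0.8},{"offset":[0.213,-0.955,0],"angular":[0,0,0],"grip":0.8}]'
python3 -m crank '[{"offset":[0,0,0],"angular":[0,0,0.944],"grip":0.8},{"offset":[0,0,0],"angular":[0,0,0.944],"grip":0.8},{"offset":[0,0,0],"angular":[0,0,0.944],"grip":0.8},{"offset":[0,0,0],"angular":[0,0,0.944],"grip":0.8},{"offset":[0,0,0],"angular":[0,0,0.944],"grip":0.8},{"offset":[0,0,0],"angular":[0,0,0.944],"grip":0.8},{"offset":[0,0,0],"angular":[0,0,0.944],"grip":0.8},{"offset":[0,0,0],"angular":[0,0,0.944],"grip":0.8},{"offset":[0,0,0],"angular":[0,0,0.944],"grip":0.8},{"offset":[0,0,0],"angular":[0,0,0],"grip":0.8},{"offset":[0,0,0],"angular":[0,0,0],"grip":0.8}]'
python3 - <<'E'
from cell import r
import numpy as np
from scipy.spatial.transform import Rotation as R
s=r.sense();print(s["q"].round(2))
d=np.array([510.3,-96.2,138])-s["ee_pos"];M=R.from_quat(s["ee_rot"]).as_matrix();print(s["ee_pos"],"shift /20:",M.T@d/20,"draw dir in tool",M.T@[-.9974,.0715,0])
E
```

```text
t: 15.78
ee_pos: [508.2, -93.0, 254.9]
ee_rot: [0.498, 0.867, 0.0, 0.0]
contact_force: [-0.1, -0.2, 0.5]
opening: 69.2
grip_force: 0.0
t: 16.7
ee_pos: [509.3, -93.2, 254.8]
ee_rot: [0.729, 0.684, 0.0, 0.0]
contact_force: [-0.6, -0.7, 0.1]
opening: 69.6
grip_force: 0.0
[-0.33 -0.06  1.76  0.    1.44 -0.27]
[509.28237088 -93.20580438 254.84261034] shift /20: [-0.14750816  0.0582398   5.8421178 ] draw dir in tool [ 7.49505762e-03 -9.99931349e-01 -3.61517937e-04]
```

```bash
python3 -m crank '[{"offset":[-0.15,0.06,0.5],"angular":[0,0,0],"grip":0.8},{"offset":[0,0,1],"angular":[0,0,0],"grip":0.8},{"offset":[0,0,1],"angular":[0,0,0],"grip":0.8},{"offset":[0,0,1],"angular":[0,0,0],"grip":0.8},{"offset":[0,0,1],"angular":[0,0,0],"grip":0.8},{"offset":[0,0,0.8],"angular":[0,0,0],"grip":0.8},{"offset":[0,0,0.5],"angular":[0,0,0],"grip":0.8},{"offset":[0,0,0],"angular":[0,0,0],"grip":0.8}]'
python3 -m crank '[{"offset":[0,0,0],"angular":[0,0,0],"grip":0},{"offset":[0,0,0],"angular":[0,0,0],"grip":0},{"offset":[0,0,0],"angular":[0,0,0],"grip":0},{"offset":[0,0,0],"angular":[0,0,0],"grip":0},{"offset":[0,0,0],"angular":[0,0,0],"grip":0},{"offset":[0,0,0],"angular":[0,0,0],"grip":0},{"offset":[0,0,0],"angular":[0,0,0],"grip":0},{"offset":[0,0,0],"angular":[0,0,0],"grip":0},{"offset":[0,0,0],"angular":[0,0,0],"grip":0},{"offset":[0,0,0],"angular":[0,0,0],"grip":0}]' 40
```

```text
t: 17.37
ee_pos: [508.5, -96.5, 135.4]
ee_rot: [0.73, 0.683, -0.001, -0.002]
contact_force: [-0.9, 0.4, 0.4]
opening: 69.8
grip_force: 0.0
t: 18.2
ee_pos: [508.9, -97.1, 138.5]
ee_rot: [0.73, 0.683, -0.001, -0.001]
contact_force: [-6.6, 0.1, 4.2]
opening: 18.9
grip_force: 40.0
```

Gripped, gate still against its shut stop. Draw out about 28 mm.

```bash
python3 -m crank '[{"offset":[0,-0.2,0],"angular":[0,0,0],"grip":0},{"offset":[0,-0.2,0],"angular":[0,0,0],"grip":0},{"offset":[0,-0.2,0],"angular":[0,0,0],"grip":0},{"offset":[0,-0.2,0],"angular":[0,0,0],"grip":0},{"offset":[0,-0.2,0],"angular":[0,0,0],"grip":0},{"offset":[0,-0.2,0],"angular":[0,0,0],"grip":0},{"offset":[0,-0.2,0],"angular":[0,0,0],"grip":0},{"offset":[0,0,0],"angular":[0,0,0],"grip":0},{"offset":[0,0,0],"angular":[0,0,0],"grip":0},{"offset":[0,0,0],"angular":[0,0,0],"grip":0}]'
python3 - <<'E'
from cell import r
import cv2,pickle,numpy as np
t=r.read_camera("scene");w=r.read_camera("wrist");p=r.read_camera("top")
pickle.dump((t,w,p),open("s6.pkl","wb"))
a=cv2.resize(t["color"][150:250,160:260,::-1],(400,400),interpolation=cv2.INTER_CUBIC)
b=cv2.resize(p["color"][120:220,240:340,::-1],(400,400),interpolation=cv2.INTER_CUBIC)
cv2.imwrite("pics/s6.png",np.hstack([a,b]))
E
```

```text
t: 19.03
ee_pos: [483.9, -95.2, 138.5]
ee_rot: [0.73, 0.683, 0.001, 0.001]
contact_force: [10.3, 0.4, -5.4]
opening: 19.2
grip_force: 40.1
```

View pics/s6.png

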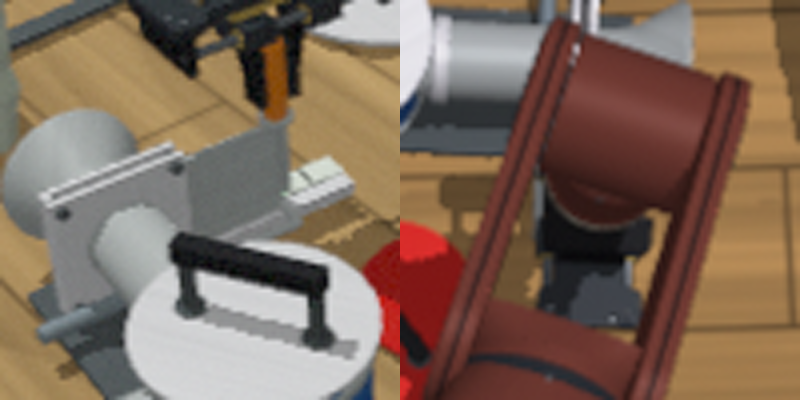

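The lid is still seated and the grip is drawn out, with the grip's lower end at (278,118) in the left half. I'll measure the travel by comparing this end with its position in the earlier picture.

Run:
```python
import pickle,numpy as np,cv2
from h import *
t0=pickle.load(open("s5.pkl","rb"));t1,w,p=pickle.load(open("s6.pkl","rb"))
for c in(t0,t1):
    hsv=cv2.cvtColor(c["color"],cv2.COLOR_RGB2HSV);m=cv2.inRange(hsv,(6,190,110),(16,255,255));m[:140]=0;m[190:]=0;m[:,:190]=0;m[:,250:]=0
    ys,xs=np.nonzero(m);b=ys.max();k=ys>=b-3;print(b,len(ys));q=(xs[k].mean(),b+.5);print(q,px2w(c,[q],121))
b=cv2.resize(w["color"][0:300,:,::-1],(800,469),interpolation=cv2.INTER_CUBIC);cv2.imwrite("pics/w6.png",b)
```

```text
181 96
(np.float64(221.38095238095238), np.float64(181.5)) [[508.50585279 -95.7258994  121.        ]]
179 76
(np.float64(228.46153846153845), np.float64(179.5)) [[485.7628196  -90.09059038 121.        ]]
```

View pics/w6.png

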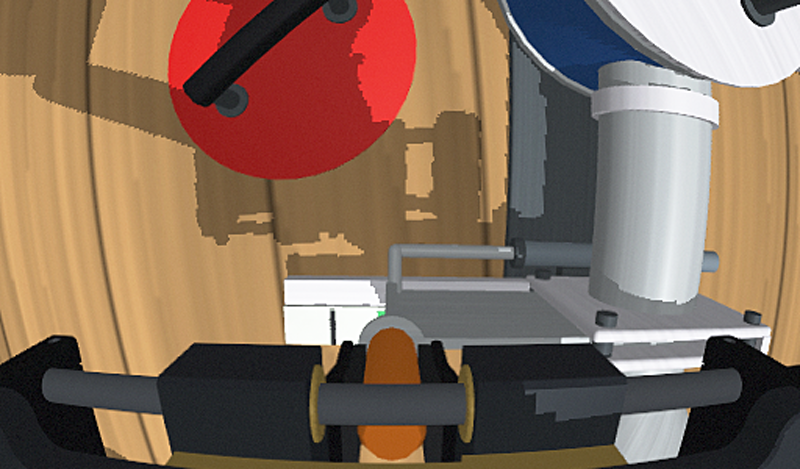

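About 24 mm drawn; in the wrist view the green mark at (383,313) is still just outside the collar. Add 5 mm.

```bash
python3 -m crank '[{"offset":[0,-0.1,0],"angular":[0,0,0],"grip":0},{"offset":[0,-0.1,0],"angular":[0,0,0],"grip":0},{"offset":[0,-0.06,0],"angular":[0,0,0],"grip":0},{"offset":[0,0,0],"angular":[0,0,0],"grip":0},{"offset":[0,0,0],"angular":[0,0,0],"grip":0},{"offset":[0,0,0],"angular":[0,0,0],"grip":0},{"offset":[0,0,0],"angular":[0,0,0],"grip":0},{"offset":[0,0,0],"angular":[0,0,0],"grip":0},{"offset":[0,0,0],"angular":[0,0,0],"grip":0},{"offset":[0,0,0],"angular":[0,0,0],"grip":0},{"offset":[0,0,0],"angular":[0,0,0],"grip":0},{"offset":[0,0,0],"angular":[0,0,0],"grip":0}]'
python3 - <<'E'
from cell import r
import numpy as np,cv2
from h import *
c=r.read_camera("scene")
hsv=cv2.cvtColor(c["color"],cv2.COLOR_RGB2HSV);m=cv2.inRange(hsv,(6,190,110),(16,255,255));m[:140]=0;m[190:]=0;m[:,:190]=0;m[:,250:]=0
ys,xs=np.nonzero(m);b=ys.max();k=ys>=b-3;q=(xs[k].mean(),b+.5);print(q,px2w(c,[q],121))
E
python3 -m crank '[{"offset":[0,0,0],"angular":[0,0,0],"grip":0},{"offset":[0,0,0],"angular":[0,0,0],"grip":0},{"offset":[0,0,0],"angular":[0,0,0],"grip":0},{"offset":[0,0,0],"angular":[0,0,0],"grip":0},{"offset":[0,0,0],"angular":[0,0,0],"grip":0},{"offset":[0,0,0],"angular":[0,0,0],"grip":0},{"offset":[0,0,0],"angular":[0,0,0],"grip":0},{"offset":[0,0,0],"angular":[0,0,0],"grip":0}]'
```

```text
t: 20.18
ee_pos: [479.0, -94.8, 138.5]
ee_rot: [0.73, 0.683, 0.002, 0.001]
contact_force: [9.6, 0.7, -6.4]
opening: 19.4
grip_force: 40.1
(np.float64(230.0), np.float64(178.5)) [[478.98702742 -91.29555613 121.        ]]
t: 20.9
ee_pos: [479.0, -94.8, 138.5]
ee_rot: [0.73, 0.683, 0.002, 0.001]
contact_force: [10.3, -0.7, -6.5]
opening: 19.0
grip_force: 40.1
```

```bash
python3 -c "
from cell import r
print(r.job_done())"
```

```text
the job is handed in; nothing more can be done
None
```

I seated and released the lid on the pot and handed the job in with the fingers holding the gate handle at about 30 mm of its 60 mm travel; the hand-in gave no verdict back.

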